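# Raise a pulley on the cam lift of a pull-out tray and hold it up

### The job

Pull the blue-fronted tray out of its plywood bay to its stop. Then swing the red-gripped cam lever up until it stands upright, so that its cam holds the lift plate with the pulley at the highest point, and keep hold of the lever there: it springs back if released, so finish while still holding it. Do not touch the pulley, and leave the glue bottle, mug, jar and screwdriver where they are.

Things in the scene. Friction and masses are not known exactly. Their poses are not given: they have to be found in the camera images.
- bay: Fixed plywood bay (open-fronted cabinet) on the bench, 250 deep (x) x 400 wide (y) x 138 mm high, its roof 10 mm thick. Origin: centre of its underside. Its x axis points inward (from open front to back; the front edge is at x = -125 mm), y to the left seen from the front, z up; it does not move while you work. The tray slides out along the bay's -x.
- tray (a joint): How far the tray is pulled out, in m: 0 closed (the start), 0.155 at its stop. It slides stiffly (about 2.5 N of friction) and stays where it is left. The tray is a shallow wooden tray 374 mm wide with its floor 19 mm above the bench, side walls up to 58 mm above the bench, and a 15 mm thick blue front panel that reaches up to 112 mm above the bench. The lever, lift plate and pulley ride on it, and are under the roof until it is out.
- tray_handle (a point): Middle of the tray's steel bar handle, 100 mm above the bench: a level round bar 11 mm thick, 120 mm long along the bay's y, standing off 35 mm (bar centre) in front of the blue front panel on two posts near its ends; 38 mm below the top of the bay's roof.
- lever_axis (a point): Point on the lever's pivot axis, on the tray, 61 mm above the bench. The axis runs along the bay's x. Moves only with the tray. The blue front panel's inner face is 36 mm in front of this point (towards -x of the bay).
- lever_grip (a point): Middle of the lever's red grip: a round bar 16 mm thick and 40 mm long, parallel to the bay's x, 100 mm from lever_axis in the plane across the bay's x, on the end of a steel arm that lies behind it (on its +x side). With the tray out it is free from above, with 16 mm between the grip's front end and the blue panel.
- lever (a joint): Lever angle in rad: 0 level towards the bay's +y, growing as it is lifted; 1.571 upright (grip straight above lever_axis) = highest lift, which falls again beyond; end of travel 2.4. Grip = lever_axis + 100 mm x (cos(angle) along the bay's y, sin(angle) up). Starts at 0.15 to 0.40. Lifting takes 1 to 6 N at the grip; when upright its spring pushes back with about 3 N; if released it falls to about 0.5.
- plate_top (a point): Centre of the top face of the square aluminium lift plate (70 x 70 mm), about 97 mm above the bench when down. The cam under it begins to raise it at a lever angle of about 0.45 and lifts it 10 mm when the lever is upright. A brass pin 12 mm thick stands 12 mm up from it. Its centre is 75 mm behind lever_axis (bay's +x).
- pulley: Dark steel pulley (0.2 to 0.35 kg) lying loose on the lift plate, over its pin: 60 mm across, 20 mm high, bore 20 mm. Origin: centre of its underside.
- glue: Bystander: white glue bottle with orange cap, 54 mm across, 120 mm high. Origin: centre of its underside.
- mug: Bystander: blue mug, 80 mm across, 90 mm high. Origin: centre of its underside.
- jar: Bystander: amber jar, 66 mm across, 75 mm high. Origin: centre of its underside.
- screwdriver: Bystander: screwdriver lying flat along its own x axis. Origin: on its underside.

How it is judged:
By the outcome, as a careful person would: the job done as asked, in the order asked, and still so for the second after the job is handed in, while the arm keeps its last pose, push and grip.
It also fails if it takes over 53 s, if anything falls off the work surface, if the arm or the gripper's body presses on something with over 40 N, if the wrist force passes 120 N, or if a joint passes its speed limit or range.

### The arm

A 6-joint arm with a two-finger parallel gripper is mounted at the origin on the work surface. World frame = base frame: x ahead of the robot, y to its left, z up, the work surface at z = 0. Lengths are in m, angles in rad, forces in N, time in s.
With the tool pointing down it reaches from about 0.275 to 0.75 m from the base axis. Payload 10.2 kg.
Tool frame: the origin (TCP) lies midway between the tips of the shut fingers; the grasp point (between the pads) lies 19 mm behind it (env.hold_point_z is the distance from the TCP to the grasp point, in m); x points along the fingers, z is the direction in which the jaws open and shut, and the axes are right-handed (so a half turn about x gives the same grasp; the last joint's range is limited). The gripper opens to 85 mm and grips with 20 to 120 N. Pads are 22 mm wide; open, the fingers measure 114 mm over their backs; the gripper's body (76 mm by 85 mm) begins 54 mm behind the grasp point. The pads swing forward as they close: fully open they stand 13 mm farther back than shut.
Start: joints at [-1.481, 0.313, 1.498, -0, 1.331, -0.223], TCP at [0.162, -0.5, 0.21] pointing down, gripper open.
Joint ranges: [-2.94, 2.94], [-0.97, 2.17], [0.19, 2.56], [-1.23, 4.37], [0.02, 3.11], [-2.88, 2.88]. Speed limits (rad/s): [2.39, 2.39, 3.01, 3.14, 3.14, 3.14].

### API

Orientations are given as a unit quaternion [x, y, z, w].
In Python, from bench import env, kinematics, monitor, eyes, job gives the robot as it stands. The module is installed in compiled form; this text tells all that it offers. Calls block until the motion is done:
- env.reach(position, orientation): joint-space move of the TCP to a pose.
- env.movel(position, velocity=0.15, frame=None, guard=None): straight line of the TCP; frame=None keeps the orientation; velocity is the mean speed in m/s. With guard (N) it stops when the force on the tool has changed by that much, and returns True; else False.
- env.set_joints(angles): joint-space move.
- env.release() and env.close_gripper(effort=None): open the fingers fully, or close them until they stop; effort is the grip in N (None keeps the last).
- env.hold(seconds).
- kinematics.ik(position, orientation): joint angles nearest the present ones, or None.
- monitor.sense(): the state.
- eyes.grab_frame(name): name is "scene" or "top"; returns a dict with "frame" (420x560x3 uint8, red, green, blue), "mtx" (3x3 intrinsics, pixels), "view" (4x4, takes a point from world to camera coordinates). Camera axes: x right, y down, z forward; pixel columns grow to the right and rows downward; lengths in m; the calibration is good to about 2 mm. A picture is of the moment at which its call begins. There is no depth.
A pose or a line that the arm cannot do raises env.MotionError and nothing moves.
- job.hand_in(): hands the job in, once; it reports no verdict.
The state is a dict: "clock": time; "joints": joint angles; "qvel": joint speeds; "joint_efforts": joint torques, N m; "position": TCP position; "ee_rot": TCP orientation; "contact_force": force on the tool from outside, world axes, zero at the start; "ft_torque": the same for the moment, N m; "finger_gap": opening from 0.0 (shut) to 1.0 (fully open).
Only numpy, scipy, OpenCV 4.12 (cv2) and the standard library are available. Lean on these libraries where they do the work, as an engineer would, in place of code of your own. Each camera call takes 0.05 s, during which the arm holds its last target.

## Working session

There is one attempt and no reset: what is moved stays moved. The work goes in short steps, each a Python script; the robot and the scene stay as the last script left them, time stands still between calls to the robot, and variables do not carry over. Pictures are saved under pics/ and viewed, and the job is handed in when it is done.

```bash
mkdir -p pics; python3 - <<'E'
from bench import env, kinematics, monitor, eyes, job
import cv2, numpy as np
for n in ("scene","top"):
    f=eyes.grab_frame(n); cv2.imwrite(f"pics/{n}0.png",f["frame"][:,:,::-1]); np.savez(f"{n}0.npz",**f)
    print(n,f["mtx"].round(1).tolist(),f["view"].round(3).tolist())
s=monitor.sense(); print(s["clock"],s["position"],s["ee_rot"],s["finger_gap"])
E
```

```text
scene [[432.8, 0.0, 277.1], [0.0, 432.8, 209.6], [0.0, 0.0, 1.0]] [[0.803, 0.596, 0.006, -0.456], [0.394, -0.524, -0.755, -0.209], [-0.447, 0.609, -0.656, 1.5], [0.0, 0.0, 0.0, 1.0]]
top [[439.2, 0.0, 283.3], [0.0, 439.2, 210.3], [0.0, 0.0, 1.0]] [[0.015, -1.0, 0.008, -0.044], [-0.998, -0.015, -0.053, 0.631], [0.053, -0.007, -0.999, 1.342], [0.0, 0.0, 0.0, 1.0]]
0.1 [ 0.16151826 -0.49928042  0.2095123 ] [ 0.41631954  0.57202618 -0.41572056  0.57152472] 0.9994872718759182
```

```bash
ls -la . pics
```

```text
.:
total 1396
drwxr-xr-x  3 agent agent   4096 Dec  7 14:30 .
drwxr-xr-x 23 root  root    4096 Dec  7 14:30 ..
drwxr-xr-x  2 agent agent   4096 Dec  7 14:30 pics
-rw-r--r--  1 agent agent 706542 Dec  7 14:30 scene0.npz
-rw-r--r--  1 agent agent 706542 Dec  7 14:30 top0.npz

pics:
total 644
drwxr-xr-x 2 agent agent   4096 Dec  7 14:30 .
drwxr-xr-x 3 agent agent   4096 Dec  7 14:30 ..
-rw-r--r-- 1 agent agent 379217 Dec  7 14:30 scene0.png
-rw-r--r-- 1 agent agent 269345 Dec  7 14:30 top0.png
```

View pics/scene0.png

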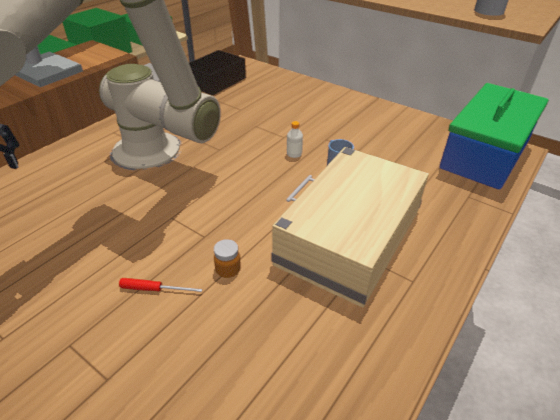

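View pics/top0.png

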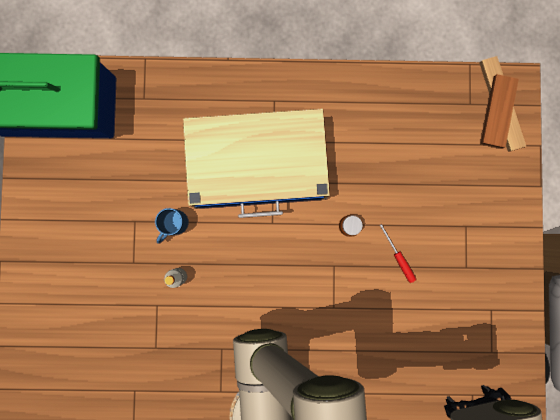

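The scene view shows the bay at about (350,215), with its open front towards the robot. In the top view the roof's corners are (184,118), (323,109), (329,195) and (188,207). The handle bar is at (261,213), the mug at (170,222), the glue at (174,278), the jar at (351,226) and the screwdriver at (400,258). Next I measure the roof and handle.

```bash
cat > h.py <<'E'
import numpy as np, cv2
from scipy.spatial.transform import Rotation as R
def ray(f,uv):
    K,V=f["mtx"],f["view"]; d=np.linalg.inv(K)@np.array([uv[0],uv[1],1.]); Rm=V[:3,:3]
    return -Rm.T@V[:3,3], Rm.T@d
def onz(f,uv,z):
    o,d=ray(f,uv); return o+d*(z-o[2])/d[2]
def proj(f,p):
    c=f["view"][:3,:3]@np.asarray(p)+f["view"][:3,3]; q=f["mtx"]@c; return q[:2]/q[2]
def tri(f1,u1,f2,u2):
    o1,d1=ray(f1,u1);o2,d2=ray(f2,u2)
    t=np.linalg.lstsq(np.c_[d1,-d2],o2-o1,rcond=None)[0]
    a,b=o1+t[0]*d1,o2+t[1]*d2; return (a+b)/2,np.linalg.norm(a-b)
E
python3 - <<'E'
from h import *
T=dict(np.load("top0.npz"));S=dict(np.load("scene0.npz"))
im=T["frame"]; hsv=cv2.cvtColor(im,cv2.COLOR_RGB2HSV)
print(hsv[150,250],hsv[190,195],hsv[160,400],hsv[213,260],hsv[201,225])
m=((hsv[...,2]>190)&(hsv[...,0]>20)&(hsv[...,0]<36)).astype(np.uint8)*255
m=cv2.morphologyEx(m,cv2.MORPH_OPEN,np.ones((3,3)))
m=cv2.morphologyEx(m,cv2.MORPH_CLOSE,np.ones((9,9)))
c=max(cv2.findContours(m,0,2)[0],key=cv2.contourArea)
ap=cv2.approxPolyDP(cv2.convexHull(c),5,True)[:,0]
print(ap)
P=np.array([onz(T,p,0.138)for p in ap]);print(P.round(4))
r=cv2.minAreaRect(np.array([onz(T,p[0],0.138)[:2]*1000 for p in c],np.float32));print(r,cv2.boxPoints(r))
cv2.imwrite("pics/topcrop.png",cv2.resize(im[185:235,175:345,::-1],None,fx=4.5,fy=4.5,interpolation=cv2.INTER_CUBIC))
cv2.imwrite("pics/scenecrop.png",cv2.resize(S["frame"][120:300,250:400,::-1],None,fx=3.3,fy=3.3,interpolation=cv2.INTER_CUBIC))
E
```

```text
[ 29  72 228] [ 23  86 229] [ 13 147 180] [  0   4 176] [ 23  89 232]
[[322 109]
 [327 182]
 [315 192]
 [210 203]
 [189 192]
 [184 119]]
[[ 0.9164 -0.1399  0.138 ]
 [ 0.7073 -0.1561  0.138 ]
 [ 0.6784 -0.1225  0.138 ]
 [ 0.6428  0.173   0.138 ]
 [ 0.6729  0.2328  0.138 ]
 [ 0.881   0.2524  0.138 ]]
((777.1704711914062, 46.85511779785156), (246.1962890625, 397.70458984375), 4.913341522216797) [[ 637.49316  234.43347]
 [ 671.55615 -161.8097 ]
 [ 916.8478  -140.72324]
 [ 882.7848   255.51993]]
```

View pics/topcrop.png

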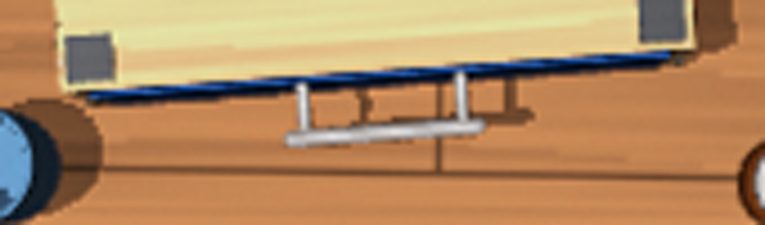

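View pics/scenecrop.png

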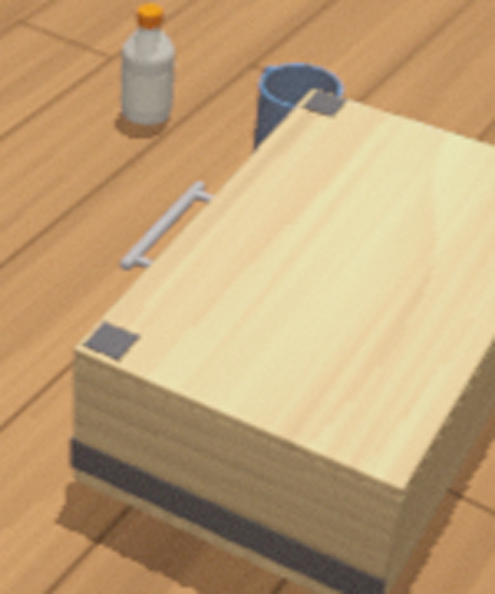

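The crops show the handle bar ends at about (238.5,216.2) and (282.5,213) in the top view. In the scene view they are about (288.5,200) and (310.6,175.8). I'll triangulate these and check clearances.

```bash
python3 - <<'E'
from h import *
from bench import env,kinematics,monitor
T=dict(np.load("top0.npz"));S=dict(np.load("scene0.npz"))
c=lambda x,y,s,ox,oy:((x+.5)/s-.5+ox,(y+.5)/s-.5+oy)
tl,tr=c(288,140,4.5,175,185),c(483,126,4.5,175,185)
sl,sr=c(201,186,3.3,250,120),c(127,262,3.3,250,120)
L,Rr=onz(T,tl,.1),onz(T,tr,.1)
print("top",L,Rr,np.linalg.norm(L-Rr),(L+Rr)/2, np.degrees(np.arctan2(-(L-Rr)[0],(L-Rr)[1])))
L2,R2=onz(S,sl,.1),onz(S,sr,.1);print("scene",L2,R2,(L2+R2)/2,np.degrees(np.arctan2(-(L2-R2)[0],(L2-R2)[1])))
for n,uv,z in(("mug rim",(170,222),.09),("jar top",(351,226),.075),("glue",(174,278),.12)): print(n,onz(T,uv,z))
a=np.radians(4.9);ca,sa=np.cos(a),np.sin(a)
for sg in(1,-1):
  q=R.from_matrix(np.c_[[0,0,-1],[-sg*sa,sg*ca,0],[sg*ca,sg*sa,0]]).as_quat()
  for p in([.55,.04,.2],[.55,.04,.07],[.4,.03,.07]): print(sg,kinematics.ik(p,q))
E
```

```text
top [0.60961173 0.09537904 0.1       ] [ 0.62051664 -0.03011063  0.1       ] 0.12596258588179227 [0.61506419 0.03263421 0.1       ] 4.966461376098215
scene [0.61219918 0.09778223 0.1       ] [ 0.62084774 -0.02332819  0.1       ] [0.61652346 0.03722702 0.1       ] 4.084586450431699
mug rim [0.58870959 0.29586834 0.09      ]
jar top [ 0.5851036  -0.23508144  0.075     ]
glue [0.42981702 0.27262158 0.12      ]
1 [-1.39893602e-01  3.78684604e-01  1.43247191e+00 -4.44089210e-16
  1.33043614e+00 -2.25414736e-01]
1 [-1.39893602e-01  5.17108277e-01  1.58869607e+00 -4.44089210e-16
  1.03578830e+00 -2.25414736e-01]
1 [-2.19299803e-01  2.31949045e-01  2.02440007e+00 -4.44089210e-16
  8.85243534e-01 -3.04820936e-01]
-1 None
-1 None
-1 [-2.19299803e-01  2.31949045e-01  2.02440007e+00 -4.44089210e-16
  8.85243534e-01  2.83677172e+00]
```

```bash
cat >> h.py <<'E'
a=np.radians(4.9);X=np.array([np.cos(a),np.sin(a),0]);Y=np.array([-np.sin(a),np.cos(a),0]);Z=np.array([0,0,1.])
Qpull=R.from_matrix(np.c_[-Z,Y,X]).as_quat()
H=np.array([.6155,.0345,.1])
E
python3 - <<'E'
from h import *
from bench import env,kinematics,monitor,eyes
p=H-.032*X
env.reach([p[0],p[1],.2],Qpull)
print(monitor.sense()["contact_force"])
g=env.movel([p[0],p[1],.13],velocity=.15,guard=10)
for n in("top","scene"):
    f=eyes.grab_frame(n);cv2.imwrite(f"pics/{n}1.png",f["frame"][:,:,::-1])
    u=proj(f,H);u=u.astype(int);cv2.imwrite(f"pics/{n}1c.png",cv2.resize(f["frame"][u[1]-50:u[1]+50,u[0]-65:u[0]+65,::-1],None,fx=5,fy=5,interpolation=cv2.INTER_CUBIC))
s=monitor.sense();print(g,s["clock"],s["position"],s["contact_force"])
E
```

```text
[0.23060729 0.16914094 0.35561948]
False 3.225 [0.584319   0.03157087 0.13137791] [0.25075361 0.14063959 0.7800261 ]
```

View pics/scene1c.png

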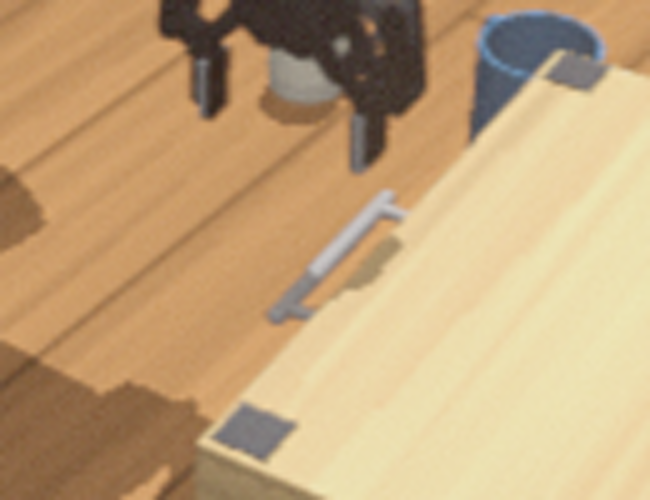

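View pics/top1c.png

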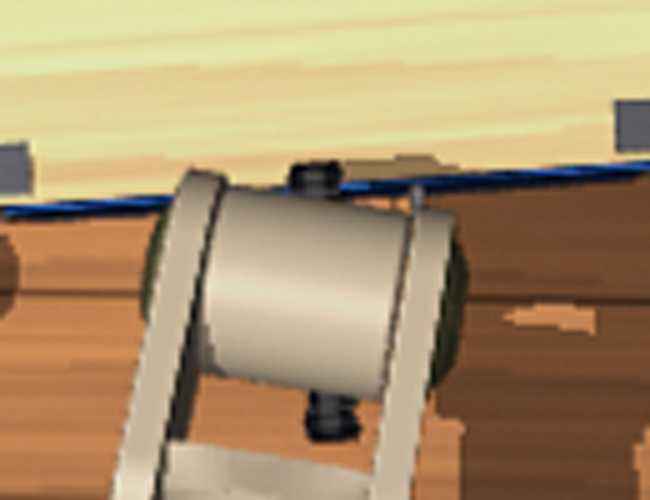

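In the scene crop, the inner finger tip at (360,165) is above the gap between bar and panel. Lowering with a guard, then pulling with a guard.

```bash
python3 - <<'E'
from h import *
from bench import env,kinematics,monitor,eyes
p=H-.033*X
g=env.movel([p[0],p[1],.074],velocity=.06,guard=6)
s=monitor.sense();print(g,s["clock"],s["position"],s["contact_force"])
f=eyes.grab_frame("scene")
u=proj(f,H).astype(int);cv2.imwrite("pics/scene2c.png",cv2.resize(f["frame"][u[1]-50:u[1]+50,u[0]-65:u[0]+65,::-1],None,fx=5,fy=5,interpolation=cv2.INTER_CUBIC))
E
```

```text
False 4.3083 [0.58287627 0.03166558 0.07439933] [ 0.25509805  0.47502525 -0.41669074]
```

View pics/scene2c.png

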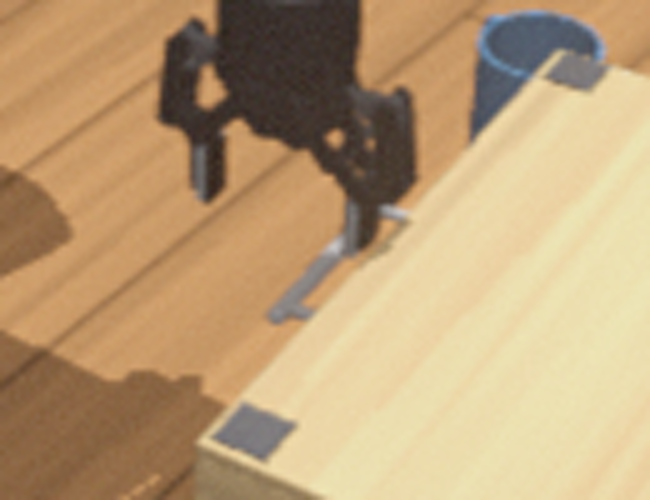

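The finger is behind the bar at (360,245). Pulling.

```bash
python3 - <<'E'
from h import *
from bench import env,kinematics,monitor,eyes
p0=np.array(monitor.sense()["position"])
t=p0-.195*X; t[2]=.074
g=env.movel(t,velocity=.07,guard=12)
s=monitor.sense();p=np.array(s["position"]);print(g,s["clock"],p,(p0-p)@X,s["contact_force"])
for n in("top","scene"):
    f=eyes.grab_frame(n);cv2.imwrite(f"pics/{n}3.png",f["frame"][:,:,::-1])
E
```

```text
False 7.2917 [0.38870265 0.01498859 0.07399895] 0.19488987252645648 [ 0.50299225 -0.5287814  -0.62462149]
```

View pics/scene3.png

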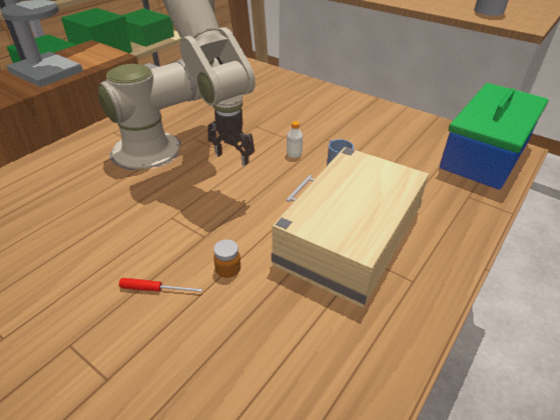

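View pics/top3.png

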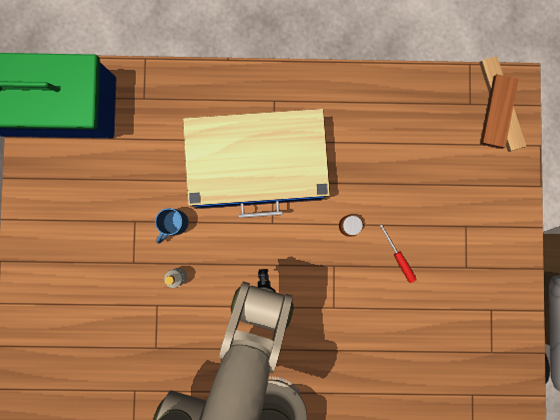

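The tray hasn't moved: the bar is still at (300,187) in the scene view, so the finger passed over or in front of it. I'll measure where the open finger tip really is relative to the TCP.

```bash
python3 - <<'E'
from h import *
S=cv2.imread("pics/scene3.png");T=cv2.imread("pics/top3.png")
cv2.imwrite("pics/a.png",np.hstack([cv2.resize(S[100:180,195:275],(480,480),interpolation=2)]))
cv2.imwrite("pics/b.png",np.hstack([cv2.resize(T[250:310,233:293],(480,480),interpolation=2)]))
s0=dict(np.load("scene0.npz"));t0=dict(np.load("top0.npz"))
tcp=np.array([.3887,.015,.074])
for dz in(0,.013,.02,.026):
  for k in (.0425,.057):
    q=tcp+k*X+dz*Z; print(dz,k,"scene crop",(proj(s0,q)-[195,100])*6,"top crop",(proj(t0,q)-[233,250])*8)
E
```

```text
0 0.0425 scene crop [291.52162637 442.84275468] top crop [250.92226666 217.52845609]
0 0.057 scene crop [315.94325218 452.2388607 ] top crop [248.21306421 177.91084678]
0.013 0.0425 scene crop [290.32135111 421.20021299] top crop [249.66753972 221.08453866]
0.013 0.057 scene crop [314.90321977 430.56184511] top crop [246.9315609  181.06243209]
0.02 0.0425 scene crop [289.66830905 409.42500558] top crop [248.98129576 223.02945602]
0.02 0.057 scene crop [314.33733554 418.76732677] top crop [246.23067866 182.78610315]
0.026 0.0425 scene crop [289.10475249 399.26333962] top crop [248.38704728 224.71364449]
0.026 0.057 scene crop [313.84897862 408.58868193] top crop [245.62375795 184.27869579]
```

View pics/a.png

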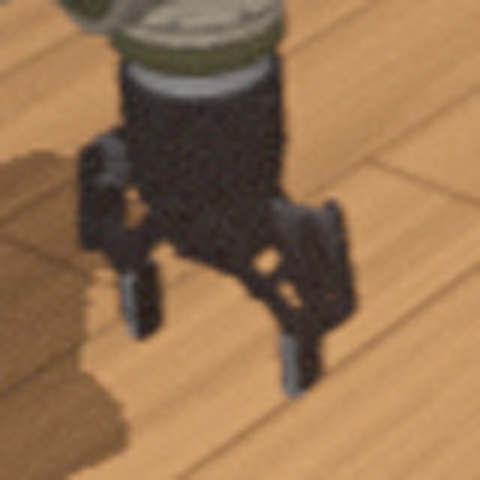

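View pics/b.png

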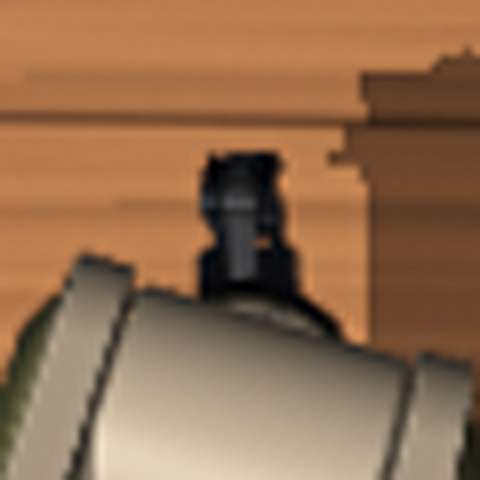

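The open tips sit about 28 mm behind the TCP, so the finger skimmed just over the bar. The knuckles also come close to the roof, so I'll use the shut fingers instead. Turned with the jaws along y, their 22 mm width goes into the 29.5 mm gap, and the tips are then at the TCP.

```bash
cat >> h.py <<'E'
Qy=[R.from_matrix(np.c_[-Z,-X,Y]).as_quat(),R.from_matrix(np.c_[-Z,X,-Y]).as_quat()]
E
python3 - <<'E'
from h import *
from bench import env,kinematics,monitor,eyes
p=H+.0195*X
s=monitor.sense()
for i in(0,1): print(i,kinematics.ik([p[0],p[1],.18],Qy[i]),kinematics.ik([.53,.02,.2],Qy[i]))
env.movel([.389,.015,.2],velocity=.25)
env.close_gripper(20)
q=Qy[0] if kinematics.ik([p[0],p[1],.18],Qy[0]) is not None else Qy[1]
env.reach([p[0],p[1],.18],q)
g=env.movel([p[0],p[1],.12],velocity=.1,guard=6)
for n in("scene",):
    f=eyes.grab_frame(n);u=proj(f,H).astype(int);cv2.imwrite(f"pics/{n}4c.png",cv2.resize(f["frame"][u[1]-50:u[1]+50,u[0]-65:u[0]+65,::-1],None,fx=5,fy=5,interpolation=2))
s=monitor.sense();print(g,s["clock"],s["position"],s["contact_force"],s["finger_gap"],s["joints"])
E
```

```text
0 [-1.27010036e-01  5.82907683e-01  1.17202644e+00 -4.44089210e-16
  1.38665853e+00 -1.78332750e+00] [-1.83356336e-01  3.32450000e-01  1.49751667e+00 -4.44089210e-16
  1.31162599e+00 -1.83967380e+00]
1 [-1.27010036e-01  5.82907683e-01  1.17202644e+00 -4.44089210e-16
  1.38665853e+00  1.35826516e+00] [-1.83356336e-01  3.32450000e-01  1.49751667e+00 -4.44089210e-16
  1.31162599e+00  1.30191886e+00]
False 10.9 [0.63535346 0.03612065 0.1209578 ] [-0.18849806  1.68549762 -0.15396883] -0.0020691787036015304 [-1.27008813e-01  6.29949592e-01  1.25083868e+00  3.19574990e-05
  1.25919134e+00 -1.78329501e+00]
```

View pics/scene4c.png

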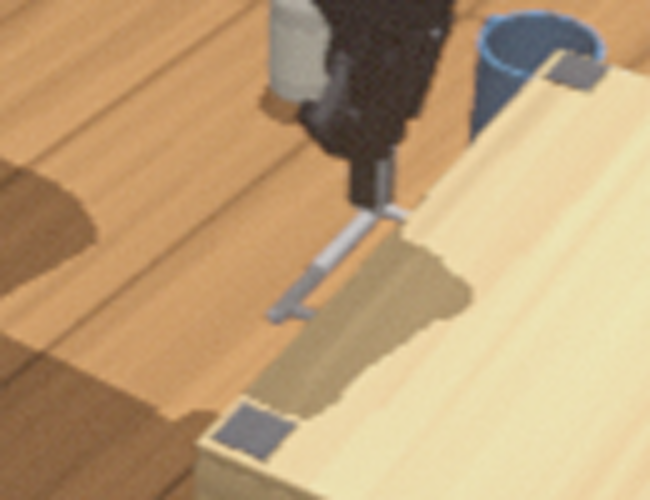

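```bash
python3 - <<'E'
from h import *
from bench import env,kinematics,monitor,eyes
p=H+.0195*X
g=env.movel([p[0],p[1],.080],velocity=.06,guard=5)
s=monitor.sense();print(g,s["clock"],s["position"],s["contact_force"])
f=eyes.grab_frame("scene");u=proj(f,H).astype(int);cv2.imwrite("pics/scene5c.png",cv2.resize(f["frame"][u[1]-50:u[1]+50,u[0]-65:u[0]+65,::-1],None,fx=5,fy=5,interpolation=2))
E
```

```text
False 11.7167 [0.6351691  0.03612188 0.08033995] [ 0.0215785  -0.03658061 -0.60730606]
```

View pics/scene5c.png

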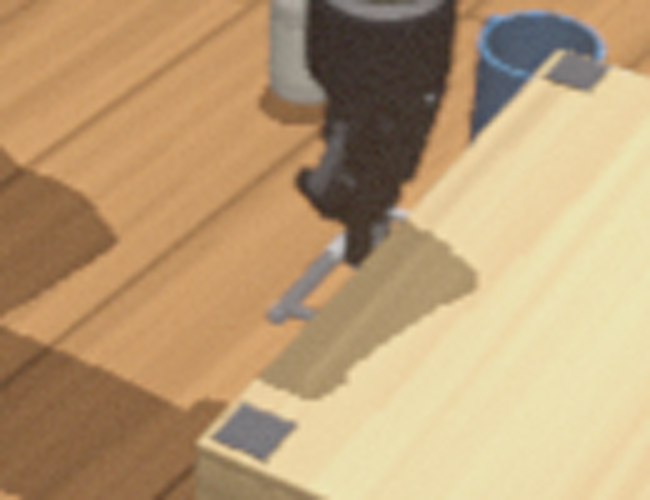

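The shut fingers are in the gap behind the bar at (360,250), with no contact force. Pulling.

```bash
python3 - <<'E'
from h import *
from bench import env,kinematics,monitor,eyes
p0=np.array(monitor.sense()["position"])
t=p0-.175*X; t[2]=.080
g=env.movel(t,velocity=.07,guard=12)
s=monitor.sense();p=np.array(s["position"]);print(g,s["clock"],p,(p0-p)@X,s["contact_force"])
for n in("top","scene"):
    f=eyes.grab_frame(n);cv2.imwrite(f"pics/{n}6.png",f["frame"][:,:,::-1])
E
```

```text
True 13.8167 [0.47441513 0.02212777 0.08082229] 0.16141423534244825 [ 0.90132479 -0.26177892  4.05972395]
```

View pics/scene6.png

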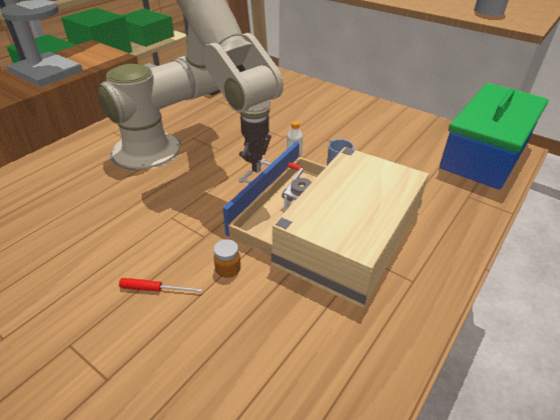

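View pics/top6.png

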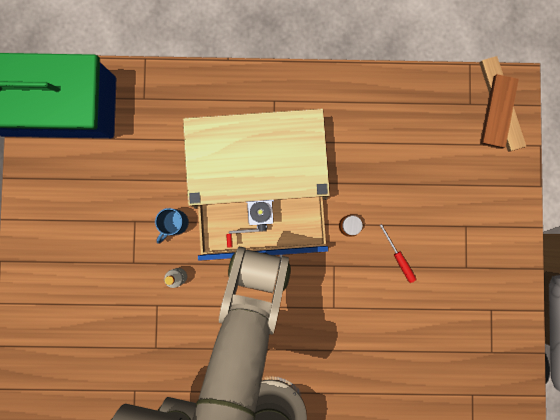

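The tray is out: blue panel at (265,253) in the top view, red grip at (229,240), pulley at (260,211). The pull met a hard stop after 161 mm, including the initial gap. Next I back off and lift clear, then look.

```bash
python3 - <<'E'
from h import *
from bench import env,kinematics,monitor,eyes
p=np.array(monitor.sense()["position"])+.006*X
env.movel(p,velocity=.1)
env.movel([p[0],p[1],.2],velocity=.25,guard=8)
env.release()
for n in("top","scene"):
    f=eyes.grab_frame(n);np.savez(f"{n}7.npz",**f)
    fr=f["frame"];hsv=cv2.cvtColor(fr,cv2.COLOR_RGB2HSV)
    m=(((hsv[...,0]<6)|(hsv[...,0]>174))&(hsv[...,1]>170)&(hsv[...,2]>70)).astype(np.uint8)
    k,l,st,c=cv2.connectedComponentsWithStats(m)
    for i in range(1,k):
        if st[i,4]>8: print(n,st[i],c[i])
    x0,y0=(195,185)if n=="top" else(215,130)
    cv2.imwrite(f"pics/{n}7c.png",cv2.resize(fr[y0:y0+95,x0:x0+140,::-1],None,fx=5.5,fy=5.5,interpolation=2))
s=monitor.sense();print(s["clock"],s["position"])
E
```

```text
top [226 234   6  13  59] [228.71186441 240.27118644]
top [394 252  22  31 259] [404.74903475 267.1003861 ]
scene [289 163  12   7  52] [294.25       165.92307692]
scene [119 278  42  13 411] [139.20681265 284.25547445]
15.675 [0.4805174  0.02264618 0.20001099]
```

View pics/top7c.png

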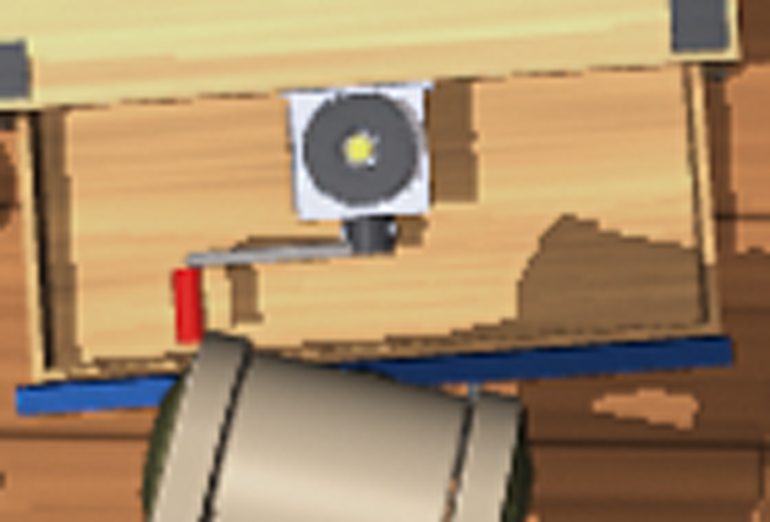

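View pics/scene7c.png

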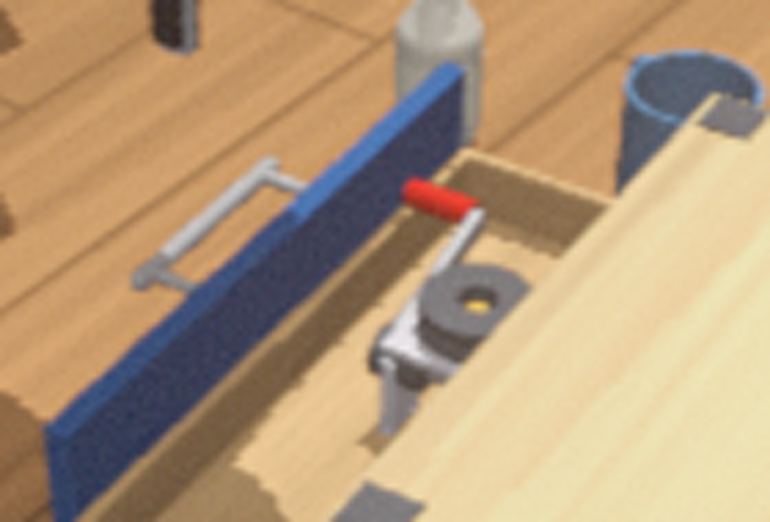

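```bash
python3 - <<'E'
from h import *
T=dict(np.load("top7.npz"));S=dict(np.load("scene7.npz"))
G,e=tri(T,(228.7,240.3),S,(294.25,165.9));print("grip",G,e)
c=lambda x,y,s,ox,oy:((x+.5)/s-.5+ox,(y+.5)/s-.5+oy)
print("pulley top",onz(T,c(360,149,5.5,195,185),.117), onz(S,c(476,297,5.5,215,130),.117))
P=[onz(T,c(*q,5.5,195,185),.097) for q in((287,92),(432,84),(429,213),(297,220))];pc=np.mean(P,0);print("plate",np.round(P,4),pc)
ax=pc-.075*X;ax[2]=.061;print("axis",ax)
d=G-ax;print("X off",d@X,"r",np.hypot(d@Y,d[2]),"ang",np.arctan2(d[2],d@Y))
# handle now
L,Rr=onz(S,c(270,163,5.5,215,130),.1),onz(S,c(140,278,5.5,215,130),.1);print("handle",(L+Rr)/2, (H-(L+Rr)/2)@X)
# panel top inner edge in top img
for q in((20,387),(733,340)): print("panel inner?",onz(T,c(*q,5.5,195,185),.112),(onz(T,c(*q,5.5,195,185),.112)-ax)@X)
for q in((20,414),(733,364)): print("panel outer?",(onz(T,c(*q,5.5,195,185),.112)-ax)@X)
E
```

```text
grip [0.53806343 0.12403306 0.08842648] 0.0003737391987657835
pulley top [0.62143608 0.03269147 0.117     ] [0.62252769 0.03400532 0.117     ]
plate [[ 0.652   0.0728  0.097 ]
 [ 0.6575 -0.0039  0.097 ]
 [ 0.5891 -0.0034  0.097 ]
 [ 0.5844  0.0662  0.097 ]] [0.62075154 0.03290675 0.097     ]
axis [0.54602565 0.02650049 0.061     ]
X off 0.00039782011197046427 r 0.10162702645967697 ang 0.2732620299439467
handle [0.46072172 0.02362007 0.1       ] 0.1551419451449713
panel inner? [0.49530409 0.20726437 0.112     ] -0.03509588574704691
panel inner? [ 0.52494933 -0.16307827  0.112     ] -0.03719251845574517
panel outer? -0.04902960463727134
panel outer? -0.049619279955131976
```

The measurements agree. The tray is out 0.155 by the handle shift, the grip is at (0.538, 0.124, 0.088), the lever angle is about 0.275, and the axis is near (0.546, 0.027). Next I grasp the grip from above, jaws along y.

```bash
cat >> h.py <<'E'
AX=np.array([.5463,.0270,.061])
G0=np.array([.5381,.1240,.0884])
E
python3 - <<'E'
from h import *
from bench import env,kinematics,monitor,eyes
print(env.hold_point_z)
env.reach([G0[0],G0[1],.17],Qy[0])
s=monitor.sense();print(s["position"],s["contact_force"])
g=env.movel([G0[0],G0[1],G0[2]-.019],velocity=.1,guard=6)
s=monitor.sense();print(g,s["clock"],s["position"],s["contact_force"])
if not g:
    env.close_gripper(45)
    s=monitor.sense();print(s["clock"],s["position"],s["contact_force"],s["finger_gap"]*85)
for n in("top","scene"):
    f=eyes.grab_frame(n);x0,y0=(195,185)if n=="top" else(215,130)
    cv2.imwrite(f"pics/{n}8c.png",cv2.resize(f["frame"][y0:y0+95,x0:x0+140,::-1],None,fx=5.5,fy=5.5,interpolation=2))
E
```

```text
0.0187
[0.53802176 0.12440235 0.16961663] [ 0.00112707  0.19019372 -0.24148175]
False 17.3833 [0.53849616 0.12398094 0.07003827] [-0.73266947  0.24226393 -0.78405807]
18.0833 [0.53808799 0.12439992 0.06945574] [0.21091725 3.75283879 0.78197955] 9.352124381925204
```

View pics/scene8c.png

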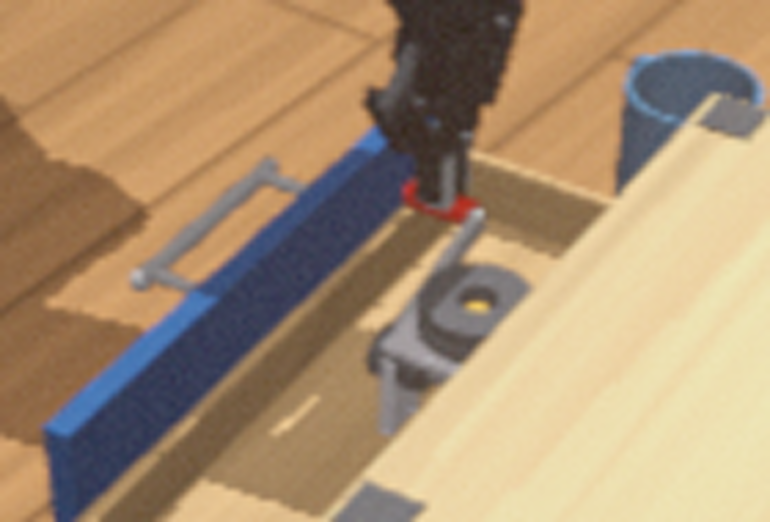

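The fingers hold the red grip at (440,200), gap stopped open on the bar. Swinging along the arc in short chords.

```bash
python3 - <<'E'
from h import *
from bench import env,kinematics,monitor,eyes
off=.0187
c=AX+((G0-AX)@X)*X; c[2]=.061
angs=np.linspace(.275,1.571,10)[1:]
for i,t in enumerate(angs):
    q=c+.1*(np.cos(t)*Y+np.sin(t)*Z)-off*Z
    g=env.movel(q,velocity=.06,guard=25)
    s=monitor.sense();print(round(t,2),g,round(s["clock"],2),(np.array(s["position"])-q).round(4),s["contact_force"].round(1),round(s["finger_gap"]*85,2))
    if g: break
for n in("top","scene"):
    f=eyes.grab_frame(n);np.savez(f"{n}9.npz",**f);cv2.imwrite(f"pics/{n}9.png",f["frame"][:,:,::-1]);x0,y0=(195,185)if n=="top" else(215,130)
    cv2.imwrite(f"pics/{n}9c.png",cv2.resize(f["frame"][y0:y0+95,x0:x0+140,::-1],None,fx=5.5,fy=5.5,interpolation=2))
E
```

```text
0.42 False 18.58 [ 0.0002 -0.0005  0.0004] [-0.2  0.7  0.3] -0.13
0.56 False 18.98 [ 0.0002 -0.0002  0.0003] [ 0.5 -0.1 -0.1] -0.06
0.71 False 19.37 [ 0.0002 -0.0002  0.0003] [ 0.9 -0.7  0.6] 0.01
0.85 False 19.76 [ 0.0001 -0.0003  0.0003] [-0.  -0.3  0.1] 0.03
1.0 False 20.15 [ 0.0001 -0.0003  0.0002] [ 0.   0.7 -0.6] -0.34
1.14 False 20.54 [ 0.0001 -0.0003  0.0002] [-0.6 -0.8 -0.7] 0.05
1.28 False 20.93 [ 0.0001 -0.0003  0.0001] [-0.5 -0.9 -0.1] 0.14
1.43 False 21.32 [ 0.0001 -0.0003  0.0001] [ 0.3 -0.4  0.2] -0.04
1.57 False 21.72 [ 0.     -0.0004  0.    ] [ 0.   0.1 -0.1] 0.23
```

View pics/scene9c.png

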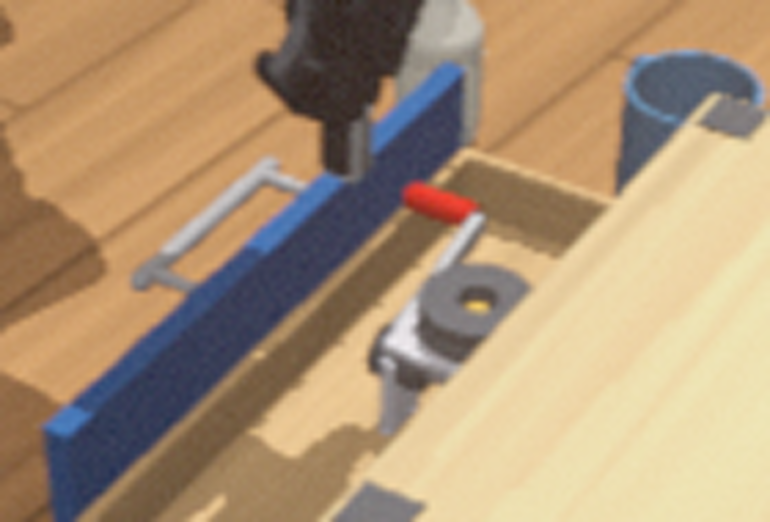

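View pics/top9.png

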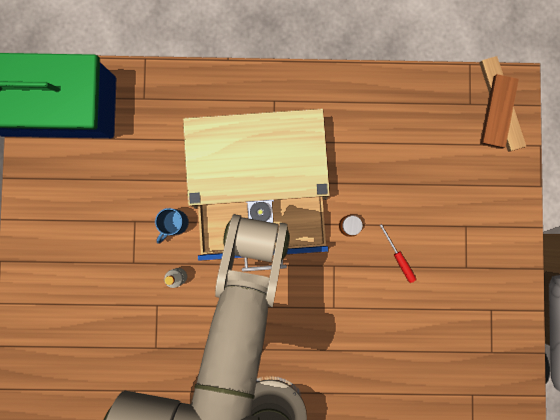

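The lever did not move: the red grip is still at (440,200) and the fingers, now empty, are at (345,175). The pads had only caught the top of the bar and slipped off. I'll check the real shut tip against the reported TCP.

```bash
python3 - <<'E'
from h import *
from bench import monitor
s=monitor.sense();p=np.array(s["position"]);print(p,s["clock"],s["finger_gap"])
S=dict(np.load("scene9.npz"))
for dz in(0,.01,.015,.02,.03):
    for k in(-.011,0,.011): print(dz,k,((proj(S,p+dz*Z+k*X)-[215,130]+.5)*5.5-.5).round(0))
print((proj(S,G0)-[215,130]+.5)*5.5)
E
```

```text
[0.54637136 0.02705036 0.14226492] 21.8167 0.0018547539307698052
0 -0.011 [324. 200.]
0 0 [343. 207.]
0 0.011 [362. 214.]
0.01 -0.011 [324. 183.]
0.01 0 [343. 190.]
0.01 0.011 [362. 197.]
0.015 -0.011 [324. 175.]
0.015 0 [343. 182.]
0.015 0.011 [362. 189.]
0.02 -0.011 [324. 167.]
0.02 0 [343. 173.]
0.02 0.011 [362. 180.]
0.03 -0.011 [324. 150.]
0.03 0 [343. 156.]
0.03 0.011 [363. 163.]
[438.29579504 200.30348777]
```

The real tips sit about 16 mm behind the reported TCP. I'll regrasp 13 mm deeper, which still clears the panel, pulley and tray floor, and check the gap after closing.

```bash
python3 - <<'E'
from h import *
from bench import env,kinematics,monitor,eyes
p=np.array(monitor.sense()["position"])
env.movel([p[0],p[1],.2],velocity=.2)
env.release()
env.reach([G0[0],G0[1],.18],Qy[0])
f=eyes.grab_frame("scene");hsv=cv2.cvtColor(f["frame"],cv2.COLOR_RGB2HSV)
m=(((hsv[...,0]<6)|(hsv[...,0]>174))&(hsv[...,1]>170)&(hsv[...,2]>70)).astype(np.uint8)
k,l,st,c=cv2.connectedComponentsWithStats(m);print([(st[i].tolist(),c[i].round(1)) for i in range(1,k) if st[i,4]>8])
g=env.movel([G0[0],G0[1],G0[2]-.032],velocity=.08,guard=6)
s=monitor.sense();print(g,s["clock"],s["position"],s["contact_force"])
if not g:
    env.close_gripper(45)
    s=monitor.sense();print(s["clock"],s["position"],s["contact_force"],s["finger_gap"]*85)
for n in("scene",):
    f=eyes.grab_frame(n);x0,y0=(195,185)if n=="top" else(215,130)
    cv2.imwrite(f"pics/{n}10c.png",cv2.resize(f["frame"][y0:y0+95,x0:x0+140,::-1],None,fx=5.5,fy=5.5,interpolation=2))
E
```

```text
[([289, 164, 12, 6, 48], array([294. , 166.5])), ([119, 278, 42, 13, 411], array([139.1, 284.2]))]
False 25.2667 [0.53835202 0.12400873 0.05681299] [-0.29978025  0.18124544  0.1716448 ]
25.9083 [0.53801299 0.1250565  0.0565456 ] [0.0804574  5.8992432  1.33951597] 13.844060797040395
```

View pics/scene10c.png

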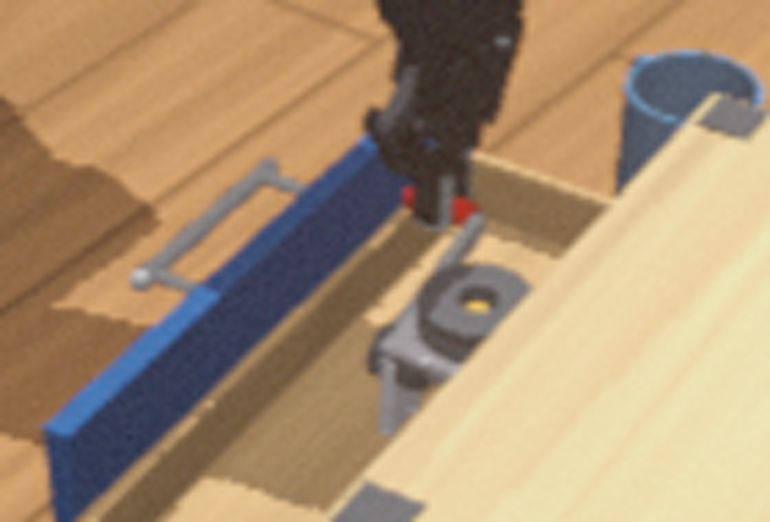

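Now the tips are past the bar, at (435,225), with a gap of about 14 mm. The 5.9 N y-force says the grip is 1–2 mm further in +y, so I'll nudge to relax it. That also refines the axis position.

```bash
python3 - <<'E'
from h import *
from bench import env,kinematics,monitor
base=np.array([G0[0],G0[1],.0564])
for d in(.001,.002):
    env.movel(base+d*Y,velocity=.02); env.hold(.15)
    s=monitor.sense();print(d,round(s["clock"],2),np.array(s["position"]).round(4),s["contact_force"].round(2),round(s["finger_gap"]*85,2))
E
```

```text
0.001 26.36 [0.538  0.1251 0.0565] [-0.38  2.49  2.24] 13.62
0.002 26.76 [0.538  0.1253 0.0563] [ 0.48 -5.76  0.58] 13.79
```

```bash
python3 - <<'E'
from h import *
from bench import env,kinematics,monitor,eyes
c=AX+((G0-AX)@X)*X+.0013*Y; c[2]=.061
off=c[2]+.1*np.sin(.275)-.0565
angs=np.linspace(.275,1.571,10)[1:]
for i,t in enumerate(angs):
    q=c+.1*(np.cos(t)*Y+np.sin(t)*Z)-off*Z
    g=env.movel(q,velocity=.05,guard=25)
    s=monitor.sense();print(round(t,2),g,round(s["clock"],2),(np.array(s["position"])-q).round(4),s["contact_force"].round(1),round(s["finger_gap"]*85,2))
    if g or s["finger_gap"]*85<8: break
for n in("top","scene"):
    f=eyes.grab_frame(n);np.savez(f"{n}11.npz",**f);cv2.imwrite(f"pics/{n}11.png",f["frame"][:,:,::-1]);x0,y0=(195,185)if n=="top" else(215,110)
    cv2.imwrite(f"pics/{n}11c.png",cv2.resize(f["frame"][y0:y0+108,x0:x0+140,::-1],None,fx=5.5,fy=5.5,interpolation=2))
E
```

```text
0.42 False 27.21 [-0.0001  0.0017  0.0007] [-2.   8.1  2.7] 13.75
0.56 False 27.65 [-0.      0.0026  0.0014] [-3.  13.4  7.8] 13.79
0.71 False 28.09 [0.0001 0.0038 0.002 ] [-4.7 19.  12.7] 13.84
0.85 False 28.53 [0.0007 0.0049 0.0032] [-4.9 23.8 20.7] 13.85
1.0 False 28.98 [0.0017 0.0056 0.0049] [-5.8 28.3 30.8] 14.04
1.14 False 29.42 [0.003  0.0057 0.0068] [-5.  29.2 42.5] 13.86
1.28 True 29.79 [0.0026 0.0035 0.0059] [0.5 2.1 3.3] 13.32
```

View pics/scene11c.png

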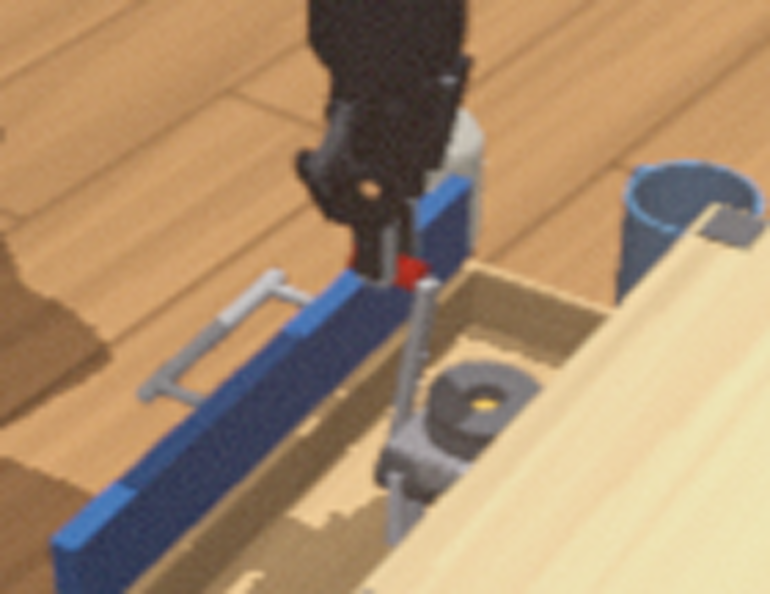

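View pics/top11.png

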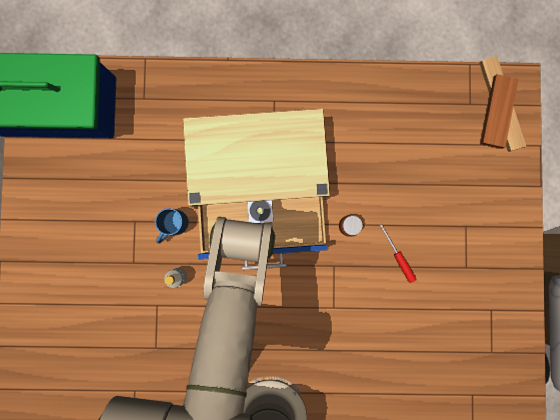

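The lever rose, but the radial force grew to about 50 N and a slip tripped the guard (force now 4 N). The scene crop shows the bar still in the fingers at about (390,266). I'll locate the bar and lever angle before continuing.

```bash
python3 - <<'E'
from h import *
from bench import env,kinematics,monitor
s=monitor.sense();p=np.array(s["position"]);print(s["clock"],p,s["contact_force"].round(1),s["ft_torque"].round(2),s["finger_gap"]*85)
Rm=R.from_quat(s["ee_rot"]).as_matrix();print(Rm.round(3).tolist())
S=dict(np.load("scene11.npz"));fr=S["frame"];hsv=cv2.cvtColor(fr,cv2.COLOR_RGB2HSV)
m=(((hsv[...,0]<7)|(hsv[...,0]>173))&(hsv[...,1]>150)&(hsv[...,2]>60)).astype(np.uint8)
k,l,st,c=cv2.connectedComponentsWithStats(m);print([(st[i].tolist(),c[i].round(1)) for i in range(1,k)])
A=AX+.0013*Y
def onplane(f,uv,xo):
    o,d=ray(f,uv);q=o+d*(((A+xo*X-o)@X)/(d@X));return q
for uv,xo,n in(((390+.5)/5.5-.5+215,(266+.5)/5.5-.5+110),0,"mid"),(((428+.5)/5.5-.5+215,(285+.5)/5.5-.5+110),.024,"armend"):
    q=onplane(S,uv,xo);d=q-A;print(n,q,"r",np.hypot(d@Y,d[2]),"ang",np.arctan2(d[2],d@Y))
d=p-A;print("tcp rel axis X,Y,Z",d@X,d@Y,d[2])
cv2.imwrite("pics/z.png",cv2.resize(fr[140:210,265:325,::-1],None,fx=9,fy=8.5,interpolation=2))
E
```

```text
29.8917 [0.54645642 0.06016367 0.131077  ] [-0.1  2.6  3.4] [ 0.45  0.05 -0.22] 13.451823985954118
[[0.01, -0.996, -0.086], [0.007, -0.086, 0.996], [-1.0, -0.011, 0.006]]
[([279, 157, 1, 1, 1], array([279., 157.])), ([287, 156, 5, 6, 22], array([288.6, 158.7])), ([119, 278, 43, 13, 426], array([139.3, 284.2]))]
mid [0.54242221 0.07223241 0.14642096] r 0.09613221268277164 ang 1.0942356177452004
armend [0.56658456 0.07136563 0.14532865] r 0.09384220361466103 ang 1.1166179351998795
tcp rel axis X,Y,Z 0.0029885848176074052 0.03172910526953406 0.07007700102469108
```

View pics/z.png

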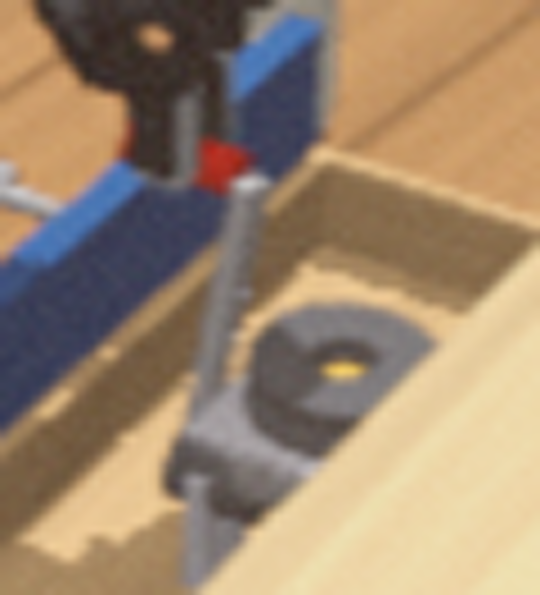

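The bar rolled along one pad because the tool kept its orientation, and that built up the force. The bar is still held between the pads: TCP y-offset 31.7 mm, so the angle is about 1.25. For the remaining 0.32 rad I'll turn the tool with the lever about its axis, so nothing rolls.

```bash
python3 - <<'E'
from h import *
from bench import env,kinematics,monitor,eyes
s=monitor.sense();p=np.array(s["position"]);A=AX+.0013*Y
d=p-A;th=np.arccos(d@Y/.1);print("theta",th)
pl=[]
for t in np.linspace(th,1.571,6)[1:]:
    r=R.from_rotvec((t-th)*X)
    pl.append((t,A+r.apply(d),(r*R.from_quat(Qy[0])).as_quat()))
j=kinematics.ik(pl[-1][1],pl[-1][2]);print("ik",j)
if j is not None:
  for t,q,o in pl:
    g=env.movel(q,velocity=.03,frame=o,guard=20)
    s=monitor.sense();print(round(t,2),g,round(s["clock"],2),(np.array(s["position"])-q).round(4),s["contact_force"].round(1),s["ft_torque"].round(2),round(s["finger_gap"]*85,2))
    if g or s["finger_gap"]*85<9: break
for n in("top","scene"):
    f=eyes.grab_frame(n);np.savez(f"{n}12.npz",**f);cv2.imwrite(f"pics/{n}12.png",f["frame"][:,:,::-1])
    x0,y0=(225,185)if n=="top" else(255,130)
    cv2.imwrite(f"pics/{n}12c.png",cv2.resize(f["frame"][y0:y0+75,x0:x0+75,::-1],None,fx=8,fy=8,interpolation=2))
E
```

```text
theta 1.2479247601488146
ik [-0.30154091  0.46507098  1.51445002  0.31000616  1.30061297 -2.06207228]
1.31 False 30.2 [-0.0002  0.     -0.    ] [-1.7  3.1  1.1] [ 0.46  0.3  -0.28] 13.54
1.38 False 30.52 [-0.0001 -0.      0.    ] [-2.   2.5  1.1] [ 0.38  0.28 -0.22] 13.39
1.44 False 30.83 [-0.0001 -0.      0.    ] [-2.5  2.9  2.1] [ 0.45  0.26 -0.2 ] 13.66
1.51 False 31.15 [-0.     -0.0001  0.    ] [-1.9  2.6  2.4] [ 0.5   0.27 -0.22] 13.33
1.57 False 31.47 [-0.     -0.0001  0.    ] [-2.5  1.7  2. ] [ 0.5   0.31 -0.19] 13.66
```

View pics/scene12c.png

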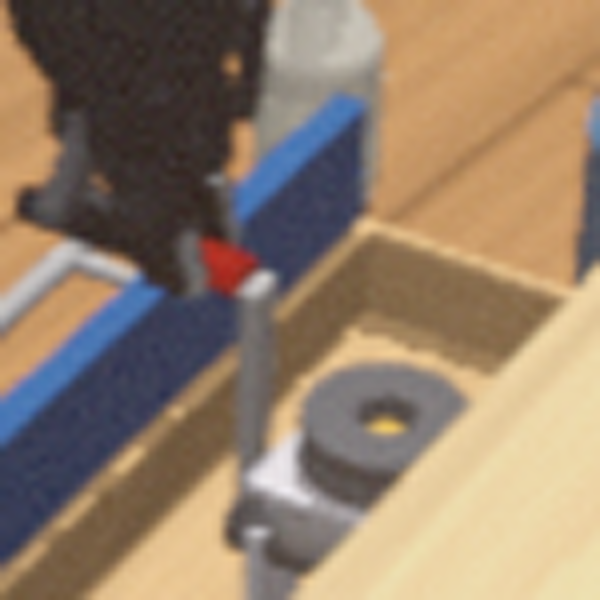

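View pics/top12.png

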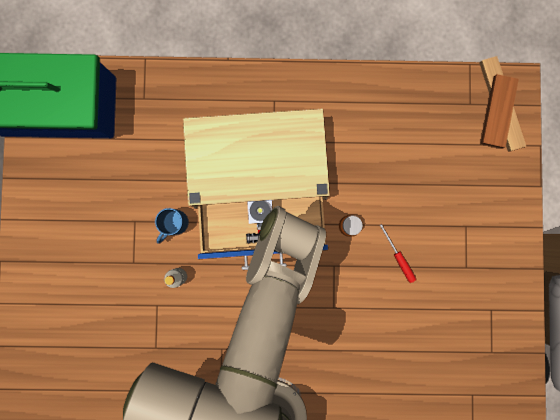

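```bash
python3 - <<'E'
from h import *
S=dict(np.load("scene12.npz"));T=dict(np.load("top12.npz"));A=AX+.0013*Y
for t in(1.25,1.35,1.45,1.571,1.65):
    for xo in(.020,.028):
        q=A+xo*X+.1*(np.cos(t)*Y+np.sin(t)*Z)
        print(t,xo,"scene",((proj(S,q)-[255,130]+.5)*8-.5).round(0),"top",((proj(T,q)-[225,185]+.5)*8-.5).round(0))
print("axis",((proj(S,A+.024*X)-[255,130]+.5)*8-.5).round(0),((proj(T,A+.024*X)-[225,185]+.5)*8-.5).round(0))
E
```

```text
1.25 0.02 scene [279. 239.] top [193. 378.]
1.25 0.028 scene [300. 246.] top [191. 355.]
1.35 0.02 scene [265. 246.] top [220. 376.]
1.35 0.028 scene [286. 254.] top [219. 352.]
1.45 0.02 scene [250. 256.] top [248. 374.]
1.45 0.028 scene [271. 263.] top [247. 350.]
1.571 0.02 scene [232. 272.] top [283. 371.]
1.571 0.028 scene [253. 279.] top [282. 348.]
1.65 0.02 scene [220. 284.] top [306. 369.]
1.65 0.028 scene [240. 292.] top [305. 346.]
axis [237. 509.] [295. 362.]
```

View pics/top12c.png

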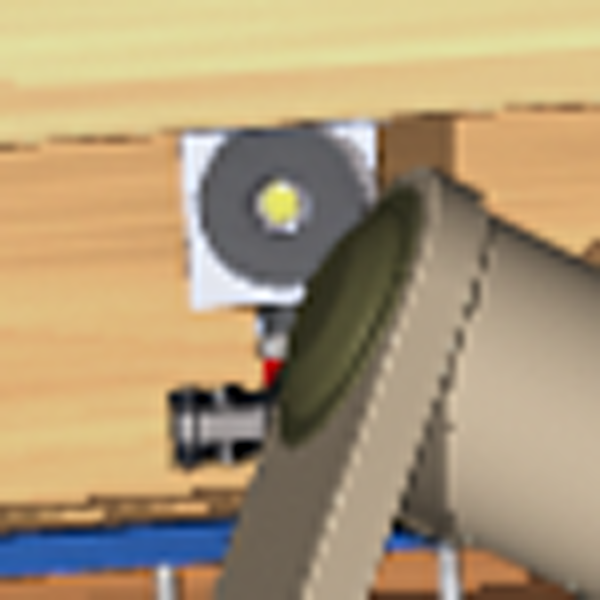

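The lever checks upright: the two-view solve gives about 1.58 rad, and the top view has the arm end at x≈282 px as expected. The bystanders look unmoved. The tool has drifted about 3 mm inward in x, though, so the tray may have been nudged in. Checking the handle and panel against the earlier frames.

```bash
python3 - <<'E'
from h import *
S7=dict(np.load("scene7.npz"));S=dict(np.load("scene12.npz"));T7=dict(np.load("top7.npz"));T=dict(np.load("top12.npz"))
def shift(a,b,x0,y0,x1,y1):
    A=cv2.cvtColor(a["frame"],7)[y0:y1,x0:x1].astype(np.float32);B=cv2.cvtColor(b["frame"],7)[y0:y1,x0:x1].astype(np.float32)
    return cv2.phaseCorrelate(A,B,cv2.createHanningWindow(A.shape[::-1],cv2.CV_32F))
# panel left part in top: columns 200-225, blue rows
for n,f in(("7",T7),("12",T)):
    h=cv2.cvtColor(f["frame"],cv2.COLOR_RGB2HSV);m=(h[...,0]>100)&(h[...,0]<125)&(h[...,1]>150)
    print(n,[(round(np.nonzero(m[240:265,c])[0].mean()+240,2)) for c in(202,206,210,214,218,222)])
    g=f["frame"].astype(int)
print("scene panel far-left end",shift(S7,S,285,135,305,160))
for nm,b in(("mug",(150,203,190,247)),("glue",(158,262,195,295)),("jar",(335,208,370,242)),("screw",(372,218,422,288)),("roof",(180,105,335,190))): print(nm,shift(T7,T,*b))
cv2.imwrite("pics/cmp.png",np.hstack([cv2.resize(x["frame"][130:190,230:310,::-1],None,fx=4.9,fy=7,interpolation=2) for x in(S7,S)]))
E
```

```text
7 [np.float64(257.0), np.float64(257.0), np.float64(256.0), np.float64(256.0), np.float64(256.0), np.float64(255.0)]
12 [np.float64(255.5), np.float64(255.0), np.float64(255.0), np.float64(254.5), np.float64(254.0), np.float64(254.0)]
scene panel far-left end ((0.8735914840246934, 0.6167954508068885), 1.0892380905151366)
mug ((0.008031565588794365, 0.49128975939609987), 0.9995053899950451)
glue ((-0.005697041130197533, 0.023951196681512243), 1.0010906091166867)
jar ((-0.16041369638950798, -0.07029245097789527), 0.5934961287327755)
screw ((-0.036939464403197064, 0.019326547819581208), 0.9729320119155778)
roof ((0.0029501482108997834, 0.01218313801015114), 0.9488340734110938)
```

View pics/cmp.png

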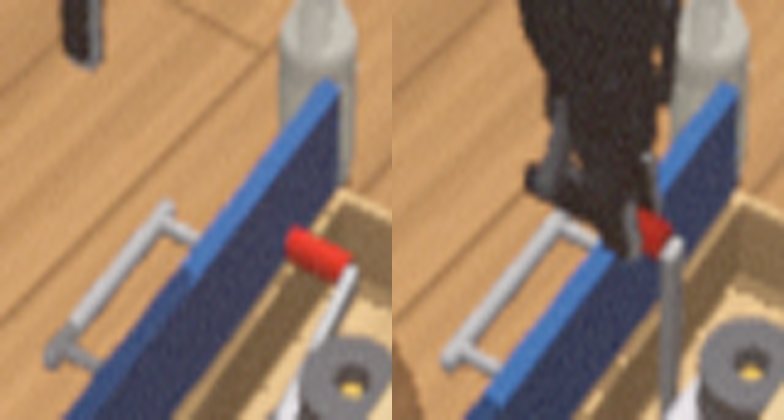

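The panel has moved in by about 1.4 px (around 4 mm), so the tray is off its stop. With the lever held, I'll draw it back along −x, guarded.

```bash
python3 - <<'E'
from h import *
from bench import env,kinematics,monitor,eyes
s=monitor.sense();p=np.array(s["position"]);f0=s["contact_force"]
g=env.movel(p-.009*X,velocity=.015,guard=11)
s=monitor.sense();q=np.array(s["position"]);print(g,s["clock"],((q-p)@X,(q-p)@Y,(q-p)[2]),s["contact_force"].round(1),s["finger_gap"]*85)
T7=dict(np.load("top7.npz"))
for n in("top","scene"):
    f=eyes.grab_frame(n);np.savez(f"{n}13.npz",**f)
    x0,y0=(225,185)if n=="top" else(255,130)
    cv2.imwrite(f"pics/{n}13c.png",cv2.resize(f["frame"][y0:y0+75,x0:x0+75,::-1],None,fx=8,fy=8,interpolation=2))
f=dict(np.load("top13.npz"))
h=cv2.cvtColor(f["frame"],cv2.COLOR_RGB2HSV);m=(h[...,0]>100)&(h[...,0]<125)&(h[...,1]>150)
print([(round(np.nonzero(m[240:265,c])[0].mean()+240,2)) for c in(202,206,210,214,218,222)])
for nm,x in(("7",T7),("13",f)):
    h=cv2.cvtColor(x["frame"],cv2.COLOR_RGB2HSV)[200:250,148:188];mm=((h[...,0]>95)&(h[...,0]<120)&(h[...,1]>90));M=np.nonzero(mm);print(nm,"mug",M[1].mean(),M[0].mean(),mm.sum())
E
```

```text
True 32.0 (np.float64(-0.004239214082960578), np.float64(0.000307812736755287), np.float64(5.593424960056992e-05)) [4.  1.7 0.8] 13.34705907379311
[np.float64(257.0), np.float64(257.0), np.float64(256.0), np.float64(256.0), np.float64(256.0), np.float64(255.0)]
7 mug 22.272851296043655 22.597544338335606 733
13 mug 22.283173734610124 22.596443228454174 731
```

View pics/scene13c.png

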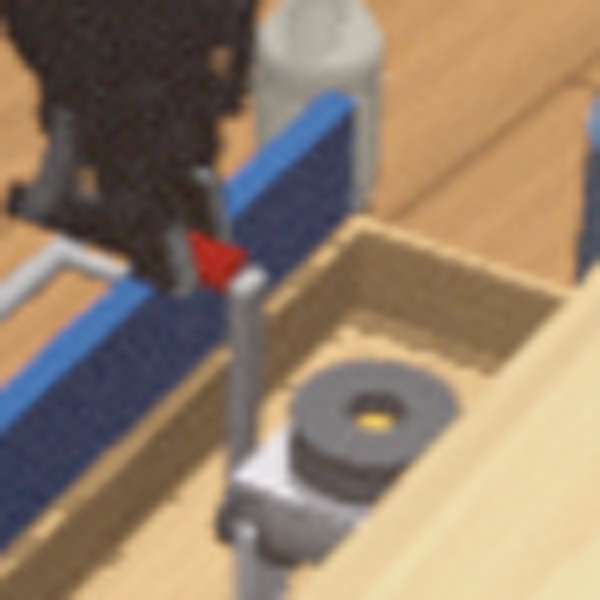

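The tray is back on its stop: panel rows match the earlier frame, and the pull stopped hard after 4.2 mm. The lever arm end is at (248,277), where an upright lever projects. The mug is unmoved. I'll do a short hold check, then hand in.

```bash
python3 - <<'E'
from h import *
from bench import env,monitor,job
p=np.array(monitor.sense()["position"])
env.hold(.6)
s=monitor.sense();print(s["clock"],np.array(s["position"])-p,s["contact_force"].round(1),s["finger_gap"]*85)
d=p-(AX+.0013*Y);rod=R.from_quat(s["ee_rot"]).as_matrix()[:,0]
b=d-.0247*rod;print("bar rel axis Y,Z",b@Y,b[2],"ang",np.arctan2(b[2],b@Y))
job.hand_in()
E
```

```text
32.7 [-5.78692253e-05  2.15518071e-04 -1.44059449e-05] [4.9 1.1 2.5] 13.649491232658931
bar rel axis Y,Z 0.000397300225710499 0.09998878922978163 ang 1.5668228999948115
the job is handed in; nothing more can be done
```

I handed the job in at 32.7 s, with the tray on its stop and the gripper still holding the lever upright. No verdict is reported.

**What I did:** I pulled the tray out with the shut fingers hooked behind the bar handle. I then gripped the red lever from above and swung it up, turning the tool with the lever for the last 0.32 rad.

**Last checks:**
- **Lever:** the angle is about 1.567 rad from the gripper position, and the final scene view agrees. The uncertainty is about 0.015 rad. Holding it for 0.6 s moved the arm 0.2 mm or less, with the gripper still closed on the bar.
- **Tray:** its front panel is back at the image rows it had after the first pull, about 0.155 m out.
- **Pulley:** I saw no contact with it, and it still sits on its pin.
- **Bystanders:** the mug, glue and screwdriver did not move in the images. The jar comparison was too noisy to count as a check (weak match, 0.2 px). The jar looked in place by eye and I never went near it.

**What went wrong on the way:**
- **Missed contacts:** my first attempts at the handle and the lever both missed, because the finger tips sit about 16 mm behind the reported tool point. Neither attempt moved anything noticeably.
- **Force during the swing:** wrist force rose to about 52 N, all through the fingers, before a slip released it. The wrist limit is 120 N.
- **Tray pushed in:** that same swing pushed the tray about 4 mm in. I drew it back to its stop while holding the lever upright, so the tray's final correction came after the lever was raised.

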